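# Load the herb sample carousel in order and switch it on

### The job

Load the sample carousel from the blue mat in this order: first lay the cream root slice flat in the pocket with one dot, then the orange slice in the pocket with two dots, then the dark slice in the pocket with three dots. When all three are in, flip the red toggle fully over to on, towards the green bar. Leave the bottle, the jar and the slices already loaded where they are.

Things in the scene. Friction and masses are not known exactly. Their poses are not given: they have to be found in the camera images.
- slice_cream: The cream slice with brown bark: an oval root slice, 60 mm long (its x), 28 mm wide (its y), 20 mm thick, with flat parallel flanks 32 mm long and round ends of 14 mm radius; about 30 g; origin at the centre of its underside, z up; it lies flat on the blue mat, face up, at any yaw (a half turn looks the same).
- slice_orange: The bright orange slice with brownish-orange sides: an oval root slice, 60 mm long (its x), 28 mm wide (its y), 20 mm thick, with flat parallel flanks 32 mm long and round ends of 14 mm radius; about 30 g; origin at the centre of its underside, z up; it lies flat on the blue mat, face up, at any yaw (a half turn looks the same).
- slice_dark: The nearly black slice: an oval root slice, 60 mm long (its x), 28 mm wide (its y), 20 mm thick, with flat parallel flanks 32 mm long and round ends of 14 mm radius; about 30 g; origin at the centre of its underside, z up; it lies flat on the blue mat, face up, at any yaw (a half turn looks the same).
- carousel: Fixed dark grey disc, 152 mm radius, flat top 30 mm above the table; origin at its centre at table height. It does not turn. Five radial pockets 72 degrees apart, centres 85 mm from the middle: three empty ones with one, two or three white dots (14 mm wide) at their outer end, two without dots already full. The one-dot pocket lies along +x. A hub, 20 mm radius, 12 mm high, at the centre.
- pocket1 (a point): Centre of the floor of the pocket marked with one white dot (30 mm above the table), 0 degrees counter-clockwise, seen from above, from the carousel's +x. The pocket's long direction is the line from the carousel's centre through this point; inside it is 68 mm long and 36 mm wide, framed by 4 mm black walls that stand 7 mm above the floor, so a slice lying in it stands 13 mm above the walls.
- pocket2 (a point): Centre of the floor of the pocket marked with two white dots (30 mm above the table), 144 degrees counter-clockwise, seen from above, from the carousel's +x. The pocket's long direction is the line from the carousel's centre through this point; inside it is 68 mm long and 36 mm wide, framed by 4 mm black walls that stand 7 mm above the floor, so a slice lying in it stands 13 mm above the walls.
- pocket3 (a point): Centre of the floor of the pocket marked with three white dots (30 mm above the table), 288 degrees counter-clockwise, seen from above, from the carousel's +x. The pocket's long direction is the line from the carousel's centre through this point; inside it is 68 mm long and 36 mm wide, framed by 4 mm black walls that stand 7 mm above the floor, so a slice lying in it stands 13 mm above the walls.
- switch (a joint): The red-knobbed toggle's angle: 0 = fully off (leaning to the white bar, the base's -x end), 1.0 = fully on (leaning to the green bar, +x end). It starts at 0 to 0.15 rad and stays where it is left; light friction, about 1 N at the knob moves it.
- switch_tip (a point): Centre of the toggle's red ball (26 mm diameter), 70 mm from the hinge on a 10 mm rod. The hinge axis is the base's y axis, through a point 22 mm above the base's origin; the ball is 83 mm above the table at either end and 92 mm when upright, and goes from 34 mm on the -x side of the base's centre to 34 mm on the +x side.
- switch_base: Fixed grey switch block, 70 (x) x 50 (y) x 25 mm high, origin at the centre of its underside; a white bar across its top at the -x (off) end and a green bar at the +x (on) end.
- mat: Fixed blue mat, 270 (x) x 250 (y) x 4 mm, origin at the centre of its underside; the three slices to load, the bottle and the jar stand on it.
- bottle: Bystander: amber glass bottle, 48 mm diameter, 160 mm tall, loose, upright on the mat; origin at the centre of its underside.
- jar: Bystander: low white jar with a green lid, 52 mm diameter, 60 mm tall, loose, upright on the mat; origin at the centre of its underside.
- loaded1: Bystander: red-brown slice already lying loose in an undotted pocket (same size and origin as the other slices); the pocket's centre is at 72 degrees, counter-clockwise seen from above, from the one-dot pocket.
- loaded2: Bystander: red-brown slice already lying loose in an undotted pocket (same size and origin as the other slices); the pocket's centre is at 216 degrees, counter-clockwise seen from above, from the one-dot pocket.

How it is judged:
By the outcome, as a careful person would: the job done as asked, in the order asked, and still so for the second after the job is handed in, with the robot touching nothing.
It also fails if it takes over 70 s, if anything falls off the work surface, if the arm or the gripper's body presses on something with over 40 N, if the wrist force passes 120 N, or if a joint passes its speed limit or range.

### The arm

A 6-joint arm with a two-finger parallel gripper is mounted at the origin on the work surface. World frame = base frame: x ahead of the robot, y to its left, z up, the work surface at z = 0. Lengths are in m, angles in rad, forces in N, time in s.
With the tool pointing down it reaches from about 0.35 to 0.975 m from the base axis. Payload 4.9 kg.
Tool frame: the origin (TCP) lies on the mounting face of the last link; the fingertips stand 173 mm ahead of it and the grasp point (between the pads) lies ctrl.pinch_z ahead of it (ctrl.pinch_z is the distance from the TCP to the grasp point, in m); z points along the fingers, y is the line along which they close (so a half turn about z gives the same grasp; the last joint's range is limited). The gripper opens to 85 mm and grips with 20 to 120 N. Pads are 22 mm wide; open, the fingers measure 114 mm over their backs; the gripper's body (76 mm by 85 mm) begins 54 mm behind the grasp point. The pads swing forward as they close: fully open they stand 13 mm farther back than shut.
Start: joints at [1.18, 0.053, 1.613, -0, 1.476, -0.119], TCP at [0.168, 0.602, 0.405] pointing down, gripper open.
Joint ranges: [-3.01, 3.01], [-1.01, 2.22], [0.06, 2.58], [-1.02, 4.17], [0.09, 2.62], [-3.14, 3.14]. Speed limits (rad/s): [2.57, 2.57, 3.14, 3.14, 3.14, 3.14].

### API

Orientations are given as a rotation vector (axis times angle).
In Python, from station import telemetry, eyes, ctrl gives the robot as it stands.
- The arm moves only by the tool apply_moves, never from a script. Its argument "plan" is a list of rows, each a list of 5 numbers: the finger opening in m, from 0 to 0.0854, then the shift along the tool's x, y, z in m, then the turn about the tool's z in rad. In form: [[jaw, x, y, z, roll], ...]. A call has 1 to 12 rows; each row is the pose to reach, as a shift and turn from the pose commanded when the call began, along the tool's axes at that moment; what a row does not reach only later rows make up. A row lasts 1/12 s, in which the tool goes at most 41.7 mm and 7.16 degrees, less where a joint would pass 70% of its speed; a pose out of reach is approached as far as the arm can. A call with a gripper value outside its range is refused whole. The fingers move at their own pace and stop on an object; "newtons" is the grip in N (left out, the last holds). Time passes only in rows, so rows that repeat a pose let the fingers close. It gives the time, the measured TCP pose, the force, the opening and the grip force at its end, in the units of the state.
- telemetry.get_obs(): the state, without advancing time (a new reading comes with each control period).
- eyes.get_image(name): name is "scene" or "top"; returns a dict with "img" (384x512x3 uint8, blue, green, red), "range_z" (384x512 float32, m along the optical axis (not along the pixel's ray), 0 where there is no reading), "K" (3x3 intrinsics, pixels), "pose" (4x4, takes a point from camera to world coordinates). Camera axes: x right, y down, z forward; pixel columns grow to the right and rows downward; lengths in m; the calibration is good to about 2 mm. A picture is of the moment at which its call begins.
- ctrl.finish_job(): hands the job in; it is judged then, once.
Trained networks look in a picture, given as the dict that the camera call returned (one of the last four; its "shot" number tells which), for a name from the list of things; names that differ only in an ending like _2 or _b are one class to them, and where a whole thing is asked for, a point or a joint stands for the part that bears it (a point fixed in the world has none). Each returns a list of dicts, best first, with "confidence" (0 to 1); they miss things now and then, are a little off and sometimes report something else, mostly with a low value. They report only what shows in the picture. A call takes as long as a camera call.
- eyes.search_frame(thing, picture): "box" ([left, top, right, bottom] in pixels, round what is visible of it).
- eyes.outline_of(thing, picture): "region" (384x512 bool, what is visible of it) and "box" ([left, top, right, bottom] in pixels, round what is visible of it).
- eyes.tip_of(thing, picture): "point" ([column, row] in pixels: a listed point, or the origin of a listed thing).
The state is a dict: "t": time; "q": joint angles; "dq": joint speeds; "effort": joint torques, N m; "tool_pos": TCP position; "tool_rot": TCP orientation; "contact_force": force on the tool from outside, world axes, zero at the start; "wrist_torque": the same for the moment, N m; "opening": finger opening in m; "grip_force": force on a finger pad.
Only numpy, scipy, OpenCV 4.12 (cv2) and the standard library are available. Lean on these libraries where they do the work, as an engineer would, in place of code of your own. Each camera call takes 0.05 s, during which the arm holds its last target. There are 200 camera calls.

## Working session

There is one attempt and no reset: what is moved stays moved. The work goes in short steps, Python scripts to look and compute and a tool call to move; the robot and the scene stay as the last step left them, time stands still between calls to the robot, and variables do not carry over. Pictures are saved under pics/ and viewed, at most 10 in all, crops included, and the job is handed in when it is done.

Besides the shell and the picture viewer there is one more tool, called by a JSON object that holds its "name" and its "arguments", one argument or row to a line. apply_moves: Moves the arm, as the interface text tells. Its arguments: {"type":"object","properties":{"plan":{"type":"array","items":{"type":"array","items":{"type":"number"}}},"newtons":{"type":"number"}},"required":["plan"]}

```bash
ls; mkdir -p pics; python3 - <<'E'
from station import telemetry, eyes, ctrl
import cv2,numpy as np
print(ctrl.pinch_z); o=telemetry.get_obs(); print(o)
ims=[]
for n in("scene","top"):
    p=eyes.get_image(n); cv2.imwrite(f"pics/{n}0.png",p["img"]); print(n,p["K"].tolist(),np.round(p["pose"],3).tolist())
    for t in["slice_cream","slice_orange","slice_dark","pocket1","pocket2","pocket3","switch_tip","switch_base","carousel","bottle","jar"]:
        r=eyes.tip_of(t,p); print(n,t,[(np.round(a["point"]).tolist(),round(a["confidence"],2)) for a in r[:2]])
E
```

```text
pics
0.1547
{'t': 0.0, 'q': array([ 1.18000860e+00,  5.33498448e-02,  1.61426531e+00, -3.72628266e-05,
        1.47598937e+00, -1.18971877e-01]), 'dq': array([-1.54458092e-03, -2.50958768e-04,  1.05208099e-03, -5.15212666e-05,
       -1.72310299e-03,  4.83167355e-04]), 'effort': array([-2.16431697e-03, -3.93698859e+01, -3.70167696e+01, -2.57779102e-04,
        7.29837062e-03,  5.93816569e-07]), 'tool_pos': array([0.16768673, 0.60181311, 0.40348414]), 'tool_rot': array([-4.25584522e-01, -3.11215542e+00,  3.07238168e-03]), 'contact_force': array([ 0.50860599, -0.33479111, -0.21341623]), 'wrist_torque': array([-0.03477048,  0.01572841,  0.01743932]), 'grip_force': 0.0, 'opening': 0.08544698102503308}
scene [[450.569233173674, 0.0, 254.2864066197545], [0.0, 450.569233173674, 195.82684227958316], [0.0, 0.0, 1.0]] [[-0.433, 0.55, -0.714, 1.432], [0.901, 0.246, -0.357, 0.407], [-0.021, -0.798, -0.603, 0.825], [0.0, 0.0, 0.0, 1.0]]
scene slice_cream [([173.0, 184.0], 0.71)]
scene slice_orange [([217.0, 194.0], 0.73), ([181.0, 200.0], 0.27)]
scene slice_dark [([186.0, 220.0], 0.52), ([291.0, 
[... 541 characters left out ...]
93], [0.0, 0.0, 1.0]] [[-0.052, -0.975, 0.215, 0.353], [-0.999, 0.05, -0.015, -0.002], [0.004, -0.215, -0.977, 1.083], [0.0, 0.0, 0.0, 1.0]]
top slice_cream [([388.0, 224.0], 0.79)]
top slice_orange [([331.0, 229.0], 0.7)]
top slice_dark [([329.0, 171.0], 0.75)]
top pocket1 [([235.0, 239.0], 0.9), ([184.0, 200.0], 0.86)]
top pocket2 [([235.0, 239.0], 0.9), ([184.0, 200.0], 0.86)]
top pocket3 [([235.0, 239.0], 0.9), ([184.0, 200.0], 0.86)]
top switch_tip [([98.0, 237.0], 0.54), ([388.0, 224.0], 0.3)]
top switch_base [([105.0, 235.0], 0.79)]
top carousel [([219.0, 211.0], 0.75), ([233.0, 238.0], 0.47)]
top bottle [([382.0, 171.0], 0.59), ([217.0, 207.0], 0.18)]
top jar [([360.0, 199.0], 0.79)]
```

View pics/top0.png

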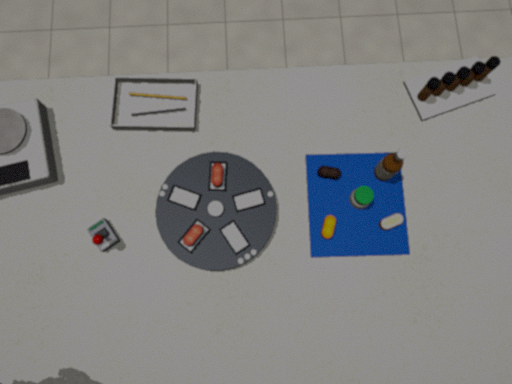

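View pics/scene0.png

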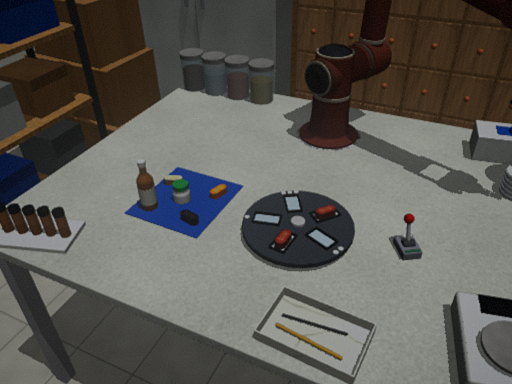

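The top view shows the mat on the right: cream (391,221), orange (329,227), dark (329,173), jar (363,197) and bottle (388,168). On the carousel (centre 216,209), the one-dot pocket is at (249,199), two-dot at (184,197) and three-dot at (235,238). The switch is at (104,235), with its green bar towards upper-left and the red ball at (98,239).

```bash
cat >h.py <<'E'
from station import telemetry, eyes, ctrl
import cv2,numpy as np
def ray(p,uv,z):
    K,T=p["K"],p["pose"]; uv=np.atleast_2d(uv).astype(float)
    d=np.c_[(uv-K[:2,2])/K[0,0],np.ones(len(uv))]@T[:3,:3].T
    return T[:3,3]+d*((z-T[2,3])/d[:,2])[:,None]
def cloud(p,m):
    v,u=np.nonzero(m&(p["range_z"]>0)); r=p["range_z"][v,u]
    return (np.c_[(np.c_[u,v]-p["K"][:2,2])/p["K"][0,0],np.ones(len(u))]*r[:,None])@p["pose"][:3,:3].T+p["pose"][:3,3]
def rect(P):
    (c,(w,h),a)=cv2.minAreaRect((P[:,:2]*1000).astype(np.float32))
    if w<h: w,h,a=h,w,a+90
    return np.round(c,1),round(w,1),round(h,1),round((a+90)%180-90,1)
E
cat >m.py <<'E'
from h import *
for n in("top","scene"):
    p=eyes.get_image(n)
    for t in["slice_cream","slice_orange","slice_dark","bottle","jar"]:
        r=eyes.outline_of(t,p)
        if not r: print(n,t,"none");continue
        P=cloud(p,r[0]["region"]); zs=np.round(np.percentile(P[:,2],[5,50,95]),3)
        Q=P[P[:,2]>np.percentile(P[:,2],95)-.008]
        print(n,t,round(r[0]["confidence"],2),len(P),zs,rect(Q),Q[:,:2].mean(0).round(4))
    from scipy.optimize import least_squares
    r=eyes.tip_of("pocket1",p); W=ray(p,[a["point"] for a in r if a["confidence"]>.4],.03)[:,:2]
    print(n,"pockets",W.round(4).tolist())
    for t,z in(("carousel",0),("switch_base",0),("switch_tip",.083)):
        r=eyes.tip_of(t,p)
        if r: print(n,t,ray(p,r[0]["point"],z).round(4))
    r=eyes.outline_of("switch_tip",p)
    for a in r[:2]:
        P=cloud(p,a["region"]); g=P[P[:,2]>.06]; print(n,"sw",round(a["confidence"],2),len(P),a["box"],g.mean(0).round(4) if len(g) else None, np.round(P[:,2].max(),3))
        b=P[(P[:,2]>.018)&(P[:,2]<.03)]
        if len(b)>9: print("base",rect(b))
E
python3 m.py; python3 - <<'E'
import cv2
i=cv2.imread("pics/top0.png"); a=cv2.resize(i[205:260,75:135],None,fx=8,fy=8,interpolation=2); cv2.imwrite("pics/sw.png",a)
E
```

```text
top slice_cream 0.63 257 [0.041 0.049 0.052] (array([486.7, 150.6]), 55.9, 27.5, -41.4) [0.4859 0.1501]
top slice_orange 0.73 258 [0.01  0.023 0.026] (array([ 494.1, -183.8]), 58.7, 26.9, -17.9) [ 0.4942 -0.1839]
top slice_dark 0.74 288 [0.004 0.023 0.027] (array([ 634.9, -198.5]), 57.8, 28.5, 78.4) [ 0.6349 -0.1987]
top bottle 0.85 591 [0.021 0.104 0.162] (array([ 630.6, -338.2]), 19.6, 19.0, -46.8) [ 0.6297 -0.3374]
top jar 0.97 445 [0.009 0.061 0.065] (array([ 562.7, -270.7]), 44.8, 44.5, 47.2) [ 0.562  -0.2707]
top pockets [[0.5808, 0.1718], [0.4749, 0.0445], [0.5695, 0.0108]]
top carousel [[0.5571 0.0907 0.    ]]
top switch_base [[0.5081 0.3786 0.    ]]
top switch_tip [[0.4873 0.3708 0.083 ]]
top sw 0.42 98 [91.0, 233.0, 103.1, 245.8] [0.482  0.3613 0.0948] 0.101
top sw 0.28 256 [379.0, 214.9, 404.1, 232.9] None 0.03
base (array([ 499.1, -342.9]), 58.8, 27.8, -69.9)
scene slice_cream 0.42 139 [0.006 0.025 0.03 ] (array([ 518.8, -318.9]), 99.7, 52.9, 54.6) [ 0.5059 -0.34  ]
scene slice_orange 0.68 203 [0.006 0.023 0.028] (array([ 497.1, -181.5]), 58.7, 32.5, -19.2) [ 0.4979 -0.1819]
scene slice_dark 0.61 202 [0.008 0.025 0.028] (array([ 636.9, -196.8]), 59.6, 31.4, 77.2) [ 0.6391 -0.1941]
scene bottle 0.8 705 [0.018 0.084 0.161] (array([ 632.6, -336.2]), 22.2, 22.1, -77.0) [ 0.6353 -0.3346]
scene jar 0.85 383 [0.011 0.044 0.067] (array([ 563.5, -270.3]), 47.3, 44.0, 48.0) [ 0.5658 -0.2684]
scene pockets [[0.4842, 0.0528], [0.5697, 0.0001], [0.5961, 0.183]]
scene carousel [[0.5463 0.0931 0.    ]]
scene switch_base [[0.5084 0.3738 0.    ]]
scene switch_tip [[0.6509 0.1983 0.083 ]]
scene sw 0.53 155 [405.3, 213.7, 418.5, 237.4] [0.4903 0.3678 0.0874] 0.102
```

View pics/sw.png

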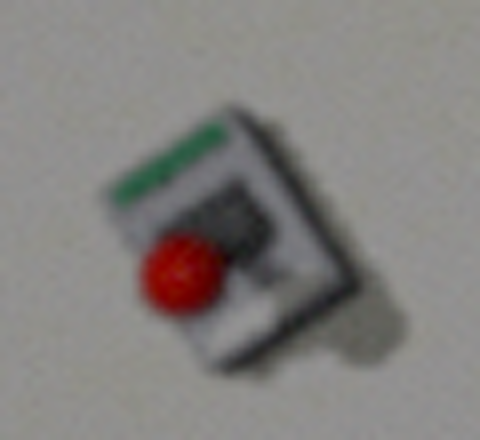

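```bash
cat >c.py <<'E'
from h import *
from scipy.optimize import least_squares
for n in("top","scene"):
    p=eyes.get_image(n); i=p["img"]; g=i.min(2)
    r=eyes.outline_of("carousel",p); 
    m=cv2.convexHull(np.argwhere(r[0]["region"])[:,::-1].astype(np.int32)); M=np.zeros(g.shape,np.uint8); cv2.fillConvexPoly(M,m,1)
    print(n,r[0]["confidence"],r[0]["box"])
    B=((g>125)&(M>0)).astype(np.uint8)
    k,l,s,c=cv2.connectedComponentsWithStats(B)
    for a in range(1,k):
        if s[a,4]<8: continue
        v,u=np.nonzero(l==a); W=ray(p,np.c_[u,v],.03); print(s[a,4],c[a].round(1),rect(W))
    P=cloud(p,r[0]["region"]); P=P[(P[:,2]>.024)&(P[:,2]<.036)]; print("disc",cv2.minEnclosingCircle((P[:,:2]*1000).astype(np.float32)),np.median(P[:,2]))
    # hub: top at .042
p=eyes.get_image("top")
C=ray(p,np.array([[230,105],[355,285],[215,370],[105,195]])/8+[75,205]-.4,.025);print(C.round(4),C.mean(0),[np.degrees(np.arctan2(*(a-b)[1::-1])) for a,b in((C[0],C[1]),(C[3],C[2]))])
E
python3 c.py
```

```text
top 0.58 [156.0, 149.3, 277.2, 271.2]
15 [164.6 186.4] (array([615. , 221.3]), 8.1, 7.6, -0.3)
8 [211.6 185.9] (array([611.5, 101.5]), 7.9, 5.0, -1.6)
326 [184.  197.2] (array([585. , 172.8]), 63.7, 33.1, 67.0)
17 [161.4 193. ] (array([598.6, 228.9]), 9.4, 8.8, 42.8)
331 [248.2 199.5] (array([571. ,  11.6]), 65.4, 32.7, -76.7)
17 [269.9 193.6] (array([583.4, -43.7]), 10.1, 7.7, 87.1)
174 [215.  207.9] (array([553.5,  95.6]), 35.7, 35.0, -1.9)
353 [234.2 237. ] (array([478.7,  50.8]), 64.6, 33.4, 31.0)
10 [189.5 247.8] (array([457.1, 160.9]), 7.4, 4.9, 87.1)
20 [253.2 251.8] (array([439.4,   6.1]), 9.8, 9.7, 87.1)
21 [247. 256.] (array([430.4,  21.2]), 9.8, 9.7, 87.1)
19 [240.2 260.2] (array([421.,  38.]), 10.3, 8.6, -47.9)
disc ((551.361083984375, 93.89556121826172), 151.29098510742188) 0.028966663827257988
scene 0.94 [243.2, 188.5, 354.2, 267.5]
11 [283.  191.9] (array([437.9,   5.4]), 11.7, 9.9, -66.0)
11 [289.4 191.1] (array([425.5,  20.9]), 10.0, 9.0, 24.0)
11 [295.6 190.9] (array([418.2,  37.3]), 10.0, 9.1, 24.0)
116 [292.1 202.9] (array([475.9,  48.9]), 48.1, 30.8, 27.2)
10 [246.8 216. ] (array([581.7, -43.6]), 8.7, 8.5, 24.2)
115 [266.4 218.1] (array([567.4,  10.3]), 62.1, 21.2, -77.6)
85 [297.6 220.3] (array([541.8,  91.7]), 35.4, 29.5, -65.8)
150 [321.4 238. ] (array([581.8, 173.3]), 58.7, 24.6, 67.2)
12 [340.5 248. ] (array([597.7, 229.5]), 8.5, 7.3, -65.6)
14 [335.2 251.4] (array([614.6, 221.3]), 11.1, 8.7, 54.5)
disc ((551.1760864257812, 98.02287292480469), 154.96087646484375) 0.03111742599852474
[[0.5439 0.3749 0.025 ]
 [0.4856 0.335  0.025 ]
 [0.4617 0.3773 0.025 ]
 [0.5175 0.4128 0.025 ]] [0.50216969 0.37498699 0.025     ] [np.float64(34.4338419440142), np.float64(32.435803341617444)]
```

Targets: carousel centre is about (0.5517, 0.0945) with its x axis at −76.9°, and all three pocket fits agree to under 0.5 mm. I'll write a helper that turns world goals into tool shifts.

```bash
cat >go.py <<'E'
# go.py x y z(TCP, mm) yaw(deg of tool y) [more goals in fours]: shifts from the present pose
import sys; from h import *
from scipy.spatial.transform import Rotation as Ro
o=telemetry.get_obs(); R=Ro.from_rotvec(o["tool_rot"]).as_matrix(); y0=np.degrees(np.arctan2(R[1,1],R[0,1]))
print("t",round(o["t"],2),"pos",(o["tool_pos"]*1e3).round(1),"yaw",round(y0,1),"tilt",np.degrees(np.arccos(-R[2,2])).round(2),"q6",o["q"][5].round(2),"open",round(o["opening"],4),"F",o["contact_force"].round(1),o["grip_force"])
a=np.array(sys.argv[1:],float).reshape(-1,4)
for g in a:
    d=R.T@(g[:3]/1e3-o["tool_pos"]); w=(g[3]-y0+180)%360-180
    print("shift",d.round(4),"roll",round(-np.radians(w),3))
E
python3 go.py 450 170 400 20
```

```text
t 2.55 pos [167.8 602.  404.7] yaw 74.4 tilt 0.0 q6 -0.12 open 0.085 F [-0.8 -0.4 -0.3] 0.0
shift [-0.3878 -0.3404  0.0047] roll 0.95
```

{"name": "apply_moves", "arguments": {
  "plan": [
    [0.06,-0.388,-0.34,0.005,0.95],
    [0.06,-0.388,-0.34,0.005,0.95],
    [0.06,-0.388,-0.34,0.005,0.95],
    [0.06,-0.388,-0.34,0.005,0.95],
    [0.06,-0.388,-0.34,0.005,0.95],
    [0.06,-0.388,-0.34,0.005,0.95],
    [0.06,-0.388,-0.34,0.005,0.95],
    [0.06,-0.388,-0.34,0.005,0.95],
    [0.06,-0.388,-0.34,0.005,0.95],
    [0.06,-0.388,-0.34,0.005,0.95],
    [0.06,-0.388,-0.34,0.005,0.95],
    [0.06,-0.388,-0.34,0.005,0.95]
  ],
  "newtons": 30
}}

```text
t: 3.55
tool_pos: [0.4421, 0.1817, 0.4003]
tool_rot: [1.802, 2.573, 0.002]
contact_force: [0.6, 0.6, 0.4]
opening: 0.0597
grip_force: 0.0
```

```bash
python3 go.py 499 -343 290 20.1
```

```text
t 3.55 pos [442.1 181.7 400.3] yaw 20.0 tilt 0.07 q6 -0.11 open 0.0597 F [0.6 0.6 0.4] 0.0
shift [-0.5125 -0.1261  0.1101] roll -0.002
```

{"name": "apply_moves", "arguments": {
  "plan": [
    [0.055,-0.5,-0.12,0.03,0],
    [0.055,-0.5,-0.12,0.03,0],
    [0.055,-0.5,-0.12,0.03,0],
    [0.055,-0.5,-0.12,0.03,0],
    [0.055,-0.5,-0.12,0.03,0],
    [0.055,-0.5,-0.12,0.03,0],
    [0.055,-0.5,-0.12,0.06,0],
    [0.055,-0.5,-0.12,0.08,0],
    [0.055,-0.5,-0.12,0.1,0],
    [0.055,-0.5,-0.12,0.11,0],
    [0.055,-0.5,-0.12,0.11,0],
    [0.055,-0.5,-0.12,0.11,0]
  ]
}}

```text
t: 4.55
tool_pos: [0.4962, -0.2998, 0.3024]
tool_rot: [1.802, 2.572, 0.0]
contact_force: [1.2, -0.3, 0.3]
opening: 0.0551
grip_force: 0.0
```

```bash
python3 go.py 499 -343 215 20.1 499 -343 185 20.1
```

```text
t 4.55 pos [ 496.2 -299.8  302.4] yaw 20.0 tilt 0.05 q6 -1.02 open 0.0551 F [ 1.2 -0.3  0.3] 0.0
shift [-0.0415 -0.0122  0.0874] roll -0.002
shift [-0.0415 -0.0122  0.1174] roll -0.002
```

{"name": "apply_moves", "arguments": {
  "plan": [
    [0.05,-0.025,-0.009,0.03,0],
    [0.05,-0.025,-0.009,0.06,0],
    [0.05,-0.025,-0.009,0.06,0],
    [0.05,-0.025,-0.009,0.06,0]
  ]
}}

```text
t: 4.88
tool_pos: [0.4957, -0.3238, 0.2409]
tool_rot: [-1.8, -2.569, -0.001]
contact_force: [-0.1, -0.0, -0.1]
opening: 0.05
grip_force: 0.0
```

```bash
cat >see.py <<'E'
from h import *; import sys
p=eyes.get_image(sys.argv[1])
for t in sys.argv[2:]:
    for r in eyes.outline_of(t,p)[:2]:
        P=cloud(p,r["region"]); Q=P[P[:,2]>np.percentile(P[:,2],95)-.008]; print(t,round(r["confidence"],2),len(P),np.percentile(P[:,2],[5,50,95]).round(3),rect(Q))
cv2.imwrite("pics/last.png",p["img"])
E
python3 see.py scene slice_cream; python3 go.py 499 -343 185 20.1
```

```text
t 4.98 pos [ 497.1 -324.   244.8] yaw 20.0 tilt 0.13 q6 -1.05 open 0.0499 F [0.5 0.7 0.2] 0.0
shift [-0.0184 -0.0048  0.0598] roll -0.001
```

{"name": "apply_moves", "arguments": {
  "plan": [
    [0.05,-0.018,-0.005,0,0],
    [0.05,-0.018,-0.005,0.02,0],
    [0.05,-0.018,-0.005,0.035,0],
    [0.05,-0.018,-0.005,0.035,0],
    [0.05,-0.018,-0.005,0.035,0]
  ]
}}

```text
t: 5.4
tool_pos: [0.4985, -0.3423, 0.2095]
tool_rot: [1.8, 2.573, -0.0]
contact_force: [0.0, 0.1, 0.7]
opening: 0.0499
grip_force: 0.0
```

```bash
python3 see.py top slice_cream;python3 see.py scene slice_cream; python3 go.py 499 -343 185 20.1
```

```text
slice_cream 0.41 71 [0.011 0.024 0.028] (array([ 505.6, -340.1]), 53.5, 20.3, -52.0)
t 5.6 pos [ 498.7 -343.   210.1] yaw 20.0 tilt 0.2 q6 -1.08 open 0.0502 F [-0.8  0.2 -0.1] 0.0
shift [-0.      0.0003  0.0251] roll -0.001
```

View pics/last.png

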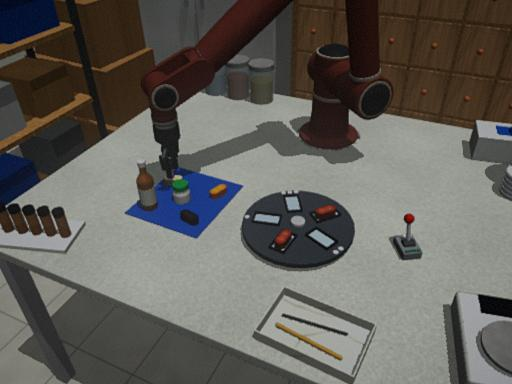

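The gripper stands over the cream slice at (172,180), clear of the bottle and jar. Descending and gripping.

{"name": "apply_moves", "arguments": {
  "plan": [
    [0.05,0,0,0.015,0],
    [0.05,0,0,0.025,0],
    [0.05,0,0,0.025,0],
    [0.0,0,0,0.025,0],
    [0.0,0,0,0.025,0],
    [0.0,0,0,0.025,0],
    [0.0,0,0,0.025,0],
    [0.0,0,0,0.025,0],
    [0.0,0,0,0.025,0]
  ],
  "newtons": 30
}}

```text
t: 6.35
tool_pos: [0.4981, -0.343, 0.1834]
tool_rot: [1.802, 2.573, -0.0]
contact_force: [0.7, 0.1, 1.2]
opening: 0.0273
grip_force: 30.9
```

```bash
python3 go.py 570.5 11.7 275 13.1
```

```text
t 6.35 pos [ 498.1 -343.   183.4] yaw 20.0 tilt 0.04 q6 -1.08 open 0.0273 F [0.7 0.1 1.2] 30.863875150680542
shift [ 0.3085  0.1894 -0.0918] roll 0.12
```

{"name": "apply_moves", "arguments": {
  "plan": [
    [0.0,0,0,-0.005,0],
    [0.0,0,0,-0.045,0],
    [0.0,0.035,0.02,-0.075,0.12],
    [0.0,0.07,0.043,-0.075,0.12],
    [0.0,0.105,0.065,-0.075,0.12],
    [0.0,0.14,0.086,-0.075,0.12],
    [0.0,0.175,0.107,-0.075,0.12],
    [0.0,0.21,0.129,-0.075,0.12],
    [0.0,0.245,0.15,-0.075,0.12],
    [0.0,0.28,0.172,-0.075,0.12],
    [0.0,0.308,0.189,-0.075,0.12],
    [0.0,0.308,0.189,-0.075,0.12]
  ]
}}

```text
t: 7.35
tool_pos: [0.5706, 0.0165, 0.2586]
tool_rot: [-1.945, -2.466, -0.004]
contact_force: [0.0, 0.6, -0.5]
opening: 0.0272
grip_force: 30.7
```

{"name": "apply_moves", "arguments": {
  "plan": [
    [0.0,0,0,0,0],
    [0.0,0,0,0,0]
  ]
}}

```text
t: 7.52
tool_pos: [0.5702, 0.0113, 0.2581]
tool_rot: [1.952, 2.461, -0.001]
contact_force: [-1.0, -0.6, -0.2]
opening: 0.027
grip_force: 30.7
```

```bash
python3 see.py top slice_cream; cp pics/last.png pics/t1.png; python3 see.py scene slice_cream; python3 go.py 570.5 11.7 210 13.1; python3 -c "
import cv2,numpy as np
a=cv2.imread('pics/t1.png')[130:280,140:340];b=cv2.imread('pics/last.png')[150:300,200:400]
cv2.imwrite('pics/c1.png',cv2.resize(np.hstack([a,b]),None,fx=2,fy=2,interpolation=2))"
```

```text
slice_cream 0.42 688 [0.001 0.024 0.096] (array([482.7, 363.9]), 24.6, 23.4, 85.1)
slice_cream 0.38 14 [0.09  0.096 0.099] (array([558.3,   7.4]), 51.0, 5.8, -80.8)
t 7.72 pos [570.1  10.  258. ] yaw 13.0 tilt 0.01 q6 -0.34 open 0.0271 F [ 0.   0.5 -1.6] 30.66147744655609
shift [0.0016 0.0008 0.048 ] roll -0.002
```

View pics/c1.png

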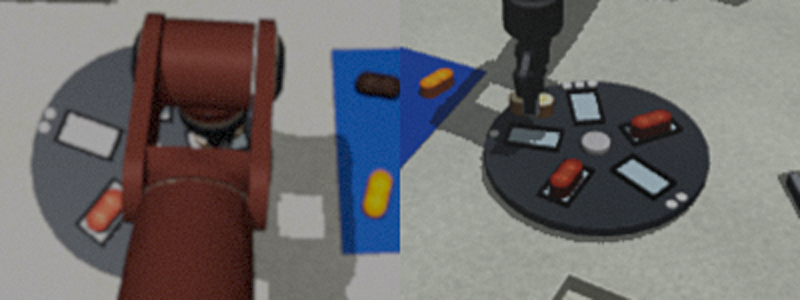

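The cream slice is held level above the one-dot pocket, centred at about scene pixel (266,202). I'll check its along-axis offset.

```bash
python3 - <<'E'
from h import *
p=eyes.get_image("scene"); i=p["img"].astype(int); c=i[185:215,245:290]
m=(c[...,2]-c[...,0]>20)&(c[...,2]>70); v,u=np.nonzero(m); print(len(u))
W=ray(p,np.c_[u+245,v+185],.09)[:,:2]*1e3-[570.1,10]
a=np.radians(-77); s=W@[np.cos(a),np.sin(a)]; t=W@[-np.sin(a),np.cos(a)]; print(s.min(),s.max(),t.min(),t.max())
for r in m.astype(int): print(''.join('.#'[k] for k in r))
E
```

```text
38
-26.398834656029997 32.35268518810693 -26.374570340753205 4.834885483168644
.............................................
.............................................
.............................................
.............................................
.............................................
.............................................
.............................................
.............................................
.............................................
.............................................
.............................................
...........................#.................
..........#..............###.#...............
..........#..............####................
..............##.........####..#.............
...........#.##..........####..#.............
..........................#...##.............
.........................##.###..............
.........................####................
.............................................
.............................................
.............................................
.............................................
.............................................
.............................................
.............................................
.............................................
.............................................
.............................................
.............................................
```

{"name": "apply_moves", "arguments": {
  "plan": [
    [0.0,0.001,0.001,0.015,0],
    [0.0,0.001,0.001,0.03,0],
    [0.0,0.001,0.001,0.04,0],
    [0.0,0.001,0.001,0.047,0],
    [0.0,0.001,0.001,0.047,0],
    [0.0,0.001,0.001,0.047,0]
  ]
}}

```text
t: 8.27
tool_pos: [0.5712, 0.012, 0.2111]
tool_rot: [1.954, 2.46, 0.0]
contact_force: [-0.2, 0.2, -0.3]
opening: 0.0273
grip_force: 30.7
```

```bash
python3 go.py 570.5 11.7 210 13.1
```

```text
t 8.27 pos [571.2  12.  211.1] yaw 13.1 tilt 0.02 q6 -0.34 open 0.0273 F [-0.2  0.2 -0.3] 30.662941932678223
shift [-0.0001 -0.0007  0.0011] roll -0.0
```

{"name": "apply_moves", "arguments": {
  "plan": [
    [0.0,0,0,0.001,0],
    [0.045,0,0,0.001,0],
    [0.045,0,0,0.001,0],
    [0.045,0,0,0.001,0],
    [0.05,0,0,-0.02,0],
    [0.05,0,0,-0.05,0],
    [0.05,0,0,-0.07,0],
    [0.05,0,0,-0.07,0]
  ]
}}

```text
t: 8.93
tool_pos: [0.5728, 0.0123, 0.2867]
tool_rot: [1.948, 2.454, 0.008]
contact_force: [1.0, 0.3, -0.3]
opening: 0.0502
grip_force: 0.0
```

```bash
python3 go.py 495.5 -182.7 270 71.5
```

```text
t 8.93 pos [572.8  12.3 286.7] yaw 13.1 tilt 0.55 q6 -0.34 open 0.0502 F [ 1.   0.3 -0.3] 0.0
shift [-0.1723 -0.1197  0.0162] roll -1.019
```

{"name": "apply_moves", "arguments": {
  "plan": [
    [0.05,-0.172,-0.12,0.0,-1.02],
    [0.05,-0.172,-0.12,0.0,-1.02],
    [0.05,-0.172,-0.12,0.0,-1.02],
    [0.05,-0.172,-0.12,0.0,-1.02],
    [0.05,-0.172,-0.12,0.0,-1.02],
    [0.05,-0.172,-0.12,0.0,-1.02],
    [0.05,-0.172,-0.12,0.01,-1.02],
    [0.05,-0.172,-0.12,0.03,-1.02],
    [0.05,-0.172,-0.12,0.05,-1.02],
    [0.05,-0.172,-0.12,0.065,-1.02],
    [0.05,-0.172,-0.12,0.065,-1.02]
  ]
}}

```text
t: 9.85
tool_pos: [0.4911, -0.1814, 0.2114]
tool_rot: [-0.503, -3.093, -0.004]
contact_force: [-1.1, 1.6, -0.6]
opening: 0.05
grip_force: 0.0
```

```bash
python3 see.py scene slice_orange slice_cream;  python3 go.py 495.5 -182.7 185 71.5; python3 -c "
import cv2
b=cv2.imread('pics/last.png')[150:275,130:330]
cv2.imwrite('pics/c2.png',cv2.resize(b,None,fx=3,fy=3,interpolation=2))"
```

```text
slice_orange 0.62 167 [0.006 0.023 0.028] (array([ 501.4, -186.1]), 49.9, 32.1, -19.4)
slice_cream 0.73 233 [0.035 0.05  0.054] (array([573.2,  11.4]), 57.3, 31.3, -77.0)
slice_cream 0.49 6324 [0.025 0.031 0.038] (array([554.5,  95.9]), 299.6, 299.0, 49.6)
t 10.0 pos [ 493.3 -182.4  216.2] yaw 71.6 tilt 0.01 q6 -1.74 open 0.05 F [-0.6 -0.3  0.5] 0.0
shift [-0.0022  0.0004  0.0312] roll 0.001
```

View pics/c2.png

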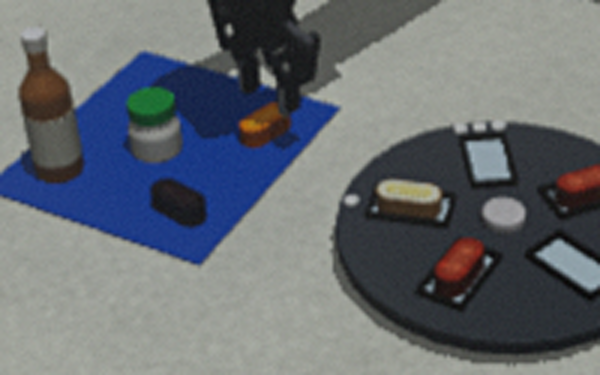

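Cream lies flat in the one-dot pocket (top surface at 50 mm, yaw −77°). The gripper straddles orange at crop (265,123). Descending.

{"name": "apply_moves", "arguments": {
  "plan": [
    [0.05,-0.002,0,0.015,0],
    [0.05,-0.002,0,0.032,0],
    [0.05,-0.002,0,0.032,0],
    [0.0,-0.002,0,0.032,0],
    [0.0,-0.002,0,0.032,0],
    [0.0,-0.002,0,0.032,0],
    [0.0,-0.002,0,0.032,0],
    [0.0,-0.002,0,0.032,0],
    [0.0,-0.002,0,0.032,0]
  ],
  "newtons": 30
}}

```text
t: 10.75
tool_pos: [0.4957, -0.1833, 0.1855]
tool_rot: [0.503, 3.099, -0.001]
contact_force: [-0.8, 1.0, 6.1]
opening: 0.0271
grip_force: 31.2
```

```bash
python3 go.py 584.5 172.8 260 -22.9
```

```text
t 10.75 pos [ 495.7 -183.3  185.5] yaw 71.6 tilt 0.14 q6 -1.74 open 0.0271 F [-0.8  1.   6.1] 31.2453693151474
shift [ 0.0282  0.3659 -0.0747] roll 1.649
```

{"name": "apply_moves", "arguments": {
  "plan": [
    [0.0,0,0,-0.005,0],
    [0.0,0,0,-0.04,0],
    [0.0,0.004,0.03,-0.077,0.125],
    [0.0,0.007,0.065,-0.077,0.25],
    [0.0,0.01,0.1,-0.077,0.375],
    [0.0,0.013,0.135,-0.077,0.5],
    [0.0,0.016,0.17,-0.077,0.625],
    [0.0,0.019,0.21,-0.077,0.75],
    [0.0,0.021,0.25,-0.077,0.875],
    [0.0,0.023,0.29,-0.077,1.0],
    [0.0,0.025,0.33,-0.077,1.12],
    [0.0,0.028,0.366,-0.077,1.24]
  ]
}}

```text
t: 11.75
tool_pos: [0.583, 0.17, 0.2609]
tool_rot: [2.139, 2.301, -0.001]
contact_force: [1.5, -0.3, -0.6]
opening: 0.027
grip_force: 30.5
```

{"name": "apply_moves", "arguments": {
  "plan": [
    [0.0,0,0,0,0.12],
    [0.0,0,0,0,0.24],
    [0.0,0,0,0,0.36],
    [0.0,0,0,0,0.409],
    [0.0,0,0,0,0.409],
    [0.0,0,0,0,0.409]
  ]
}}

```text
t: 12.25
tool_pos: [0.5829, 0.1681, 0.2608]
tool_rot: [-2.554, -1.829, 0.001]
contact_force: [-0.2, -0.7, 0.4]
opening: 0.0274
grip_force: 30.5
```

```bash
cat >off.py <<'E'
# along-axis/cross offset of the held slice seen in scene: off.py name axisdeg
from h import *; import sys
o=telemetry.get_obs(); c=o["tool_pos"]*1e3
p=eyes.get_image("scene"); a=np.radians(float(sys.argv[2]))
for r in eyes.outline_of(sys.argv[1],p)[:2]:
    P=cloud(p,r["region"]); z=np.percentile(P[:,2],90); W=P[P[:,2]>z-.025][:,:2]*1e3-c[:2]
    s=W@[np.cos(a),np.sin(a)]; t=W@[-np.sin(a),np.cos(a)]; print(r["confidence"],len(P),z,np.percentile(s,[1,99]),np.percentile(t,[1,99]))
cv2.imwrite("pics/last.png",p["img"])
E
python3 off.py slice_orange 67.1; python3 go.py 584.5 172.8 212 -22.9
```

```text
0.57 121 0.1019951650253691 [ 5.90993584 31.72185709] [-13.37100409  13.09265074]
t 12.35 pos [582.9 168.  260.8] yaw -18.8 tilt 0.02 q6 0.49 open 0.027 F [ 1.  -0.8 -0.7] 30.524548888206482
shift [ 0.0051 -0.0001  0.0488] roll 0.071
```

{"name": "apply_moves", "arguments": {
  "plan": [
    [0.0,0.004,0,0,0.071],
    [0.0,0.004,0,0.015,0.071],
    [0.0,0.004,0,0.03,0.071],
    [0.0,0.004,0,0.036,0.071],
    [0.0,0.004,0,0.036,0.071]
  ]
}}

```text
t: 12.77
tool_pos: [0.5834, 0.1716, 0.2227]
tool_rot: [-2.617, -1.734, 0.006]
contact_force: [0.1, -0.4, -0.8]
opening: 0.0267
grip_force: 30.5
```

```bash
python3 go.py 584.5 172.8 212 -22.9
```

```text
t 12.77 pos [583.4 171.6 222.7] yaw -22.9 tilt 0.24 q6 0.56 open 0.0267 F [ 0.1 -0.4 -0.8] 30.516183972358704
shift [0.0016 0.0006 0.0107] roll -0.001
```

{"name": "apply_moves", "arguments": {
  "plan": [
    [0.0,0.001,0,0.007,0],
    [0.0,0.001,0,0.012,0],
    [0.0,0.001,0,0.013,0],
    [0.0,0.001,0,0.013,0]
  ]
}}

```text
t: 13.1
tool_pos: [0.5848, 0.1728, 0.2119]
tool_rot: [-2.619, -1.735, 0.0]
contact_force: [-0.4, 0.4, 0.2]
opening: 0.0272
grip_force: 30.5
```

```bash
python3 go.py 584.5 172.8 211 -22.9
```

```text
t 13.1 pos [584.8 172.8 211.9] yaw -23.0 tilt 0.01 q6 0.57 open 0.0272 F [-0.4  0.4  0.2] 30.538294315338135
shift [-0.0001 -0.0003  0.0009] roll -0.001
```

{"name": "apply_moves", "arguments": {
  "plan": [
    [0.0,0,0,0.001,0],
    [0.045,0,0,0.001,0],
    [0.045,0,0,0.001,0],
    [0.045,0,0,0.001,0],
    [0.05,0,0,-0.02,0],
    [0.05,0,0,-0.05,0],
    [0.05,0,0,-0.07,0],
    [0.05,0,0,-0.07,0],
    [0.05,0,0,-0.07,0]
  ]
}}

```text
t: 13.85
tool_pos: [0.5854, 0.1729, 0.2841]
tool_rot: [2.618, 1.734, 0.006]
contact_force: [0.3, 0.1, -1.1]
opening: 0.0502
grip_force: 0.0
```

```bash
python3 go.py 636 -197.7 270 -12
```

```text
t 13.85 pos [585.4 172.9 284.1] yaw -23.0 tilt 0.23 q6 0.57 open 0.0502 F [ 0.3  0.1 -1.1] 0.0
shift [-0.3216  0.1911  0.014 ] roll -0.191
```

{"name": "apply_moves", "arguments": {
  "plan": [
    [0.05,-0.322,0.191,0,-0.19],
    [0.05,-0.322,0.191,0,-0.19],
    [0.05,-0.322,0.191,0,-0.19],
    [0.05,-0.322,0.191,0,-0.19],
    [0.05,-0.322,0.191,0,-0.19],
    [0.05,-0.322,0.191,0,-0.19],
    [0.05,-0.322,0.191,0,-0.19],
    [0.05,-0.322,0.191,0,-0.19],
    [0.05,-0.322,0.191,0.02,-0.19],
    [0.05,-0.322,0.191,0.04,-0.19],
    [0.05,-0.322,0.191,0.06,-0.19],
    [0.05,-0.322,0.191,0.06,-0.19]
  ]
}}

```text
t: 14.85
tool_pos: [0.6322, -0.1983, 0.2145]
tool_rot: [-2.436, -1.966, 0.009]
contact_force: [-1.1, 1.0, -0.5]
opening: 0.0502
grip_force: 0.0
```

```bash
python3 see.py scene slice_orange slice_dark slice_cream;  python3 go.py 636 -197.7 184 -12; python3 -c "
import cv2
b=cv2.imread('pics/last.png')[150:275,130:370]
cv2.imwrite('pics/c3.png',cv2.resize(b,None,fx=3,fy=3,interpolation=2))"
```

```text
slice_orange 0.64 269 [0.035 0.05  0.053] (array([585. , 175.4]), 59.2, 31.8, 66.9)
slice_dark 0.53 193 [0.008 0.024 0.029] (array([ 637.1, -195.4]), 55.0, 42.7, 43.6)
slice_cream 0.71 236 [0.035 0.05  0.053] (array([574.7,  12.1]), 56.3, 34.3, -78.5)
slice_cream 0.27 151 [0.043 0.088 0.101] (array([486.6, 368. ]), 21.0, 19.7, -50.6)
t 15.05 pos [ 635.3 -197.7  222.8] yaw -12.0 tilt 0.06 q6 -0.2 open 0.0496 F [ 0.9 -0.6 -0. ] 0.0
shift [0.0002 0.0006 0.0388] roll -0.001
```

View pics/c3.png

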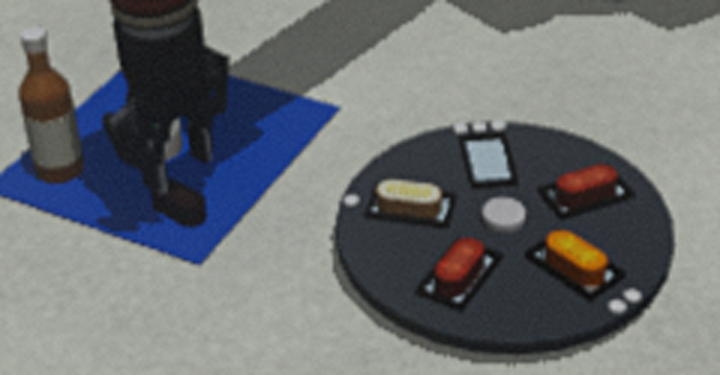

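Cream and orange sit correctly at top surface 50 mm. The fingers straddle the dark slice (midpoint projects to crop ≈(180,205)).

{"name": "apply_moves", "arguments": {
  "plan": [
    [0.05,0,0,0.02,0],
    [0.05,0,0,0.035,0],
    [0.05,0,0,0.039,0],
    [0.05,0,0,0.039,0],
    [0.0,0,0,0.039,0],
    [0.0,0,0,0.039,0],
    [0.0,0,0,0.039,0],
    [0.0,0,0,0.039,0],
    [0.0,0,0,0.039,0],
    [0.0,0,0,0.039,0]
  ],
  "newtons": 30
}}

```text
t: 15.88
tool_pos: [0.6355, -0.1984, 0.1841]
tool_rot: [2.442, 1.974, 0.001]
contact_force: [0.9, 0.1, 3.4]
opening: 0.0271
grip_force: 30.9
```

```bash
python3 go.py 478.5 50.6 260 -58.9
```

```text
t 15.88 pos [ 635.5 -198.4  184.1] yaw -12.1 tilt 0.1 q6 -0.2 open 0.0271 F [0.9 0.1 3.4] 30.857221484184265
shift [ 0.2106 -0.2055 -0.0763] roll 0.817
```

{"name": "apply_moves", "arguments": {
  "plan": [
    [0.0,0,0,-0.005,0],
    [0.0,0,0,-0.04,0],
    [0.0,0.018,-0.018,-0.078,0.1],
    [0.0,0.042,-0.041,-0.078,0.2],
    [0.0,0.066,-0.065,-0.078,0.3],
    [0.0,0.09,-0.088,-0.078,0.4],
    [0.0,0.114,-0.112,-0.078,0.5],
    [0.0,0.138,-0.135,-0.078,0.6],
    [0.0,0.162,-0.158,-0.078,0.7],
    [0.0,0.186,-0.182,-0.078,0.8],
    [0.0,0.211,-0.205,-0.078,0.817],
    [0.0,0.211,-0.205,-0.078,0.817]
  ]
}}

```text
t: 16.88
tool_pos: [0.4756, 0.0544, 0.2599]
tool_rot: [-3.022, -0.847, 0.004]
contact_force: [-0.6, -0.7, -1.8]
opening: 0.0274
grip_force: 30.4
```

{"name": "apply_moves", "arguments": {
  "plan": [
    [0.0,0,0,0,0],
    [0.0,0,0,0,0],
    [0.0,0,0,0,0]
  ]
}}

```text
t: 17.13
tool_pos: [0.4792, 0.0504, 0.2612]
tool_rot: [3.026, 0.841, 0.001]
contact_force: [-0.2, -0.6, 0.3]
opening: 0.0273
grip_force: 30.4
```

```bash
python3 off.py slice_dark 31.1; python3 go.py 478.5 50.6 212 -58.9
```

```text
0.58 362 0.06569942577649683 [-114.95421118  -69.69355734] [-337.4531201  -295.10543328]
0.52 154 0.10414761303922747 [-28.08438691  31.64452177] [-12.65588874  14.39482262]
t 17.23 pos [479.3  50.2 261.1] yaw -59.0 tilt 0.01 q6 0.98 open 0.0271 F [-0.1  0.2 -0.8] 30.429714918136597
shift [-0.0004 -0.0008  0.0491] roll -0.001
```

{"name": "apply_moves", "arguments": {
  "plan": [
    [0.0,-0.001,-0.001,0.015,0],
    [0.0,-0.001,-0.001,0.03,0],
    [0.0,-0.001,-0.001,0.042,0],
    [0.0,-0.001,-0.001,0.049,0],
    [0.0,-0.001,-0.001,0.049,0],
    [0.0,-0.001,-0.001,0.049,0]
  ]
}}

```text
t: 17.73
tool_pos: [0.4776, 0.0511, 0.2117]
tool_rot: [-3.027, -0.842, 0.001]
contact_force: [0.6, 0.6, -0.2]
opening: 0.0274
grip_force: 30.6
```

```bash
python3 go.py 478.5 50.6 211 -58.9
```

```text
t 17.73 pos [477.6  51.1 211.7] yaw -58.9 tilt 0.02 q6 0.98 open 0.0274 F [ 0.6  0.6 -0.2] 30.594019889831543
shift [0.0005 0.0009 0.0007] roll -0.0
```

{"name": "apply_moves", "arguments": {
  "plan": [
    [0.0,0,0.001,0.001,0],
    [0.045,0,0.001,0.001,0],
    [0.045,0,0.001,0.001,0],
    [0.045,0,0.001,0.001,0],
    [0.05,0,0,-0.02,0],
    [0.05,0,0,-0.05,0],
    [0.04,0,0,-0.09,0],
    [0.02,0,0,-0.1,0],
    [0.0,0,0,-0.1,0],
    [0.0,0,0,-0.1,0]
  ]
}}

```text
t: 18.57
tool_pos: [0.4774, 0.0514, 0.3126]
tool_rot: [3.026, 0.843, 0.003]
contact_force: [-1.0, -0.4, -0.2]
opening: 0.0045
grip_force: 0.0
```

```bash
python3 see.py scene slice_orange slice_dark slice_cream;  python3 go.py 437 332 310 -56.5; python3 - <<'E'
from h import *
L=[]
for n in("top","scene"):
    p=eyes.get_image(n); i=p["img"].astype(int); m=((i[...,2]>110)&(i[...,1]<50)&(i[...,0]<50))
    k,l,s,c=cv2.connectedComponentsWithStats(m.astype(np.uint8))
    for a in range(1,k):
        if s[a,4]>8:
            q=ray(p,c[a],.087)[0]; print(n,c[a],s[a,4],q.round(4))
            if .43<q[0]<.56 and .3<q[1]<.43: L.append((p["pose"][:3,3],q-p["pose"][:3,3]))
if len(L)==2:
    A=np.c_[L[0][1],-L[1][1]]; s=np.linalg.lstsq(A,L[1][0]-L[0][0],rcond=None)[0]
    print("ball",(L[0][0]+s[0]*L[0][1]).round(4),(L[1][0]+s[1]*L[1][1]).round(4))
E
```

```text
slice_orange 0.49 264 [0.034 0.05  0.054] (array([586.4, 173.8]), 58.8, 31.7, 71.8)
slice_orange 0.17 3896 [0.002 0.005 0.008] (array([ 553.6, -263. ]), 274.6, 254.9, -1.3)
slice_dark 0.44 154 [0.038 0.051 0.054] (array([479.5,  51.7]), 61.7, 27.2, 30.0)
slice_dark 0.22 5871 [0.026 0.031 0.039] (array([553.6,  95.5]), 299.4, 298.2, 31.1)
slice_cream 0.62 204 [0.038 0.051 0.054] (array([573.7,  11.4]), 56.7, 29.3, -83.0)
t 18.77 pos [476.6  51.4 309.7] yaw -58.9 tilt 0.23 q6 0.98 open -0.0001 F [-0.   0.2 -0.2] 0.0
shift [ 1.111e-01 -2.607e-01 -1.000e-04] roll -0.042
top [ 96.40384615 238.90384615] 52 [0.4836 0.3676 0.087 ]
scene [325.09090909 209.60606061] 33 [0.5355 0.1636 0.087 ]
scene [409.71875 216.5625 ] 32 [0.4749 0.3674 0.087 ]
scene [282.70909091 236.41818182] 55 [0.6761 0.1034 0.087 ]
ball [0.4829 0.3657 0.0921] [0.4824 0.3677 0.0928]
```

All three slices are in. The ball is at (0.483, 0.366, 0.092), so I'm moving behind it on the off side with the fingers shut.

{"name": "apply_moves", "arguments": {
  "plan": [
    [0.0,0.114,-0.262,0,-0.042],
    [0.0,0.114,-0.262,0,-0.042],
    [0.0,0.114,-0.262,0,-0.042],
    [0.0,0.114,-0.262,0,-0.042],
    [0.0,0.114,-0.262,0,-0.042],
    [0.0,0.114,-0.262,0,-0.042],
    [0.0,0.114,-0.262,0,-0.042],
    [0.0,0.114,-0.262,0,-0.042],
    [0.0,0.114,-0.262,0,-0.042],
    [0.0,0.114,-0.262,0,-0.042]
  ]
}}

```text
t: 19.7
tool_pos: [0.4393, 0.3344, 0.311]
tool_rot: [3.007, 0.906, -0.003]
contact_force: [-0.9, 0.0, 0.1]
opening: -0.0002
grip_force: 0.0
```

```bash
python3 go.py 438.5 335 232 -56.5
```

```text
t 19.7 pos [439.3 334.4 311. ] yaw -56.5 tilt 0.11 q6 1.5 open -0.0002 F [-0.9  0.   0.1] 0.0
shift [-0.0002 -0.001   0.079 ] roll 0.001
```

{"name": "apply_moves", "arguments": {
  "plan": [
    [0.0,0,-0.001,0.04,0],
    [0.0,0,-0.001,0.078,0],
    [0.0,0,-0.001,0.078,0],
    [0.0,0.012,-0.001,0.078,0],
    [0.0,0.022,-0.001,0.078,0],
    [0.0,0.032,-0.001,0.078,0],
    [0.0,0.042,-0.001,0.078,0],
    [0.0,0.052,-0.001,0.078,0],
    [0.0,0.06,-0.001,0.078,0],
    [0.0,0.068,-0.001,0.078,0],
    [0.0,0.075,-0.001,0.078,0],
    [0.0,0.075,-0.001,0.078,0]
  ]
}}

```text
t: 20.7
tool_pos: [0.5025, 0.3775, 0.234]
tool_rot: [-3.008, -0.906, -0.001]
contact_force: [-0.5, -0.2, 0.5]
opening: -0.0001
grip_force: 0.0
```

```bash
cat >ball.py <<'E'
from h import *
L=[]
for n in("top","scene"):
    p=eyes.get_image(n); i=p["img"].astype(int); m=((i[...,2]>110)&(i[...,1]<50)&(i[...,0]<50))
    k,l,s,c=cv2.connectedComponentsWithStats(m.astype(np.uint8))
    for a in range(1,k):
        if s[a,4]>8:
            q=ray(p,c[a],.087)[0]
            if .43<q[0]<.59 and .3<q[1]<.46: print(n,c[a],s[a,4],q.round(4))
    cv2.imwrite(f"pics/b_{n}.png",p["img"])
E
python3 ball.py; python3 go.py 438.5 335 310 -56.5
```

```text
scene [417.77777778 229.08333333] 36 [0.5155 0.394  0.087 ]
t 20.8 pos [501.6 377.  233.8] yaw -56.5 tilt 0.01 q6 1.51 open -0.0002 F [-0.  -0.4 -0.5] 0.0
shift [-0.0759  0.0002 -0.0762] roll 0.0
```

{"name": "apply_moves", "arguments": {
  "plan": [
    [0.0,0.004,0,0,0],
    [0.0,0.007,0,0,0],
    [0.0,0.009,0,0,0],
    [0.0,0.01,0,0,0],
    [0.0,0.01,0,0,0]
  ]
}}

```text
t: 21.22
tool_pos: [0.5096, 0.3823, 0.2336]
tool_rot: [3.008, 0.906, -0.003]
contact_force: [-3.3, -1.7, -0.1]
opening: -0.0002
grip_force: 1.6
```

{"name": "apply_moves", "arguments": {
  "plan": [
    [0.0,0.002,0,0,0],
    [0.0,0.003,0,0,0],
    [0.0,0.003,0,0,0]
  ]
}}

```text
t: 21.47
tool_pos: [0.511, 0.3832, 0.2332]
tool_rot: [3.006, 0.906, -0.013]
contact_force: [-8.7, -6.8, 5.3]
opening: -0.0001
grip_force: 6.5
```

```bash
python3 ball.py; python3 go.py 438.5 335 310 -56.5
```

```text
scene [418.91428571 233.25714286] 35 [0.5299 0.3991 0.087 ]
t 21.57 pos [510.9 383.2 233.3] yaw -56.5 tilt 0.48 q6 1.51 open 0.0002 F [-8.7 -7.3  4.8] 6.325973533093929
shift [-0.0876  0.0002 -0.076 ] roll 0.001
```

It is against the end stop, with 11 N where about 1 N moves it. Backing off and lifting clear.

{"name": "apply_moves", "arguments": {
  "plan": [
    [0.0,-0.01,0,0,0],
    [0.0,-0.04,0,0,0],
    [0.0,-0.07,0,0,0],
    [0.0,-0.08,0,-0.03,0],
    [0.0,-0.08,0,-0.07,0],
    [0.0,-0.11,0.04,-0.11,0],
    [0.0,-0.15,0.04,-0.13,0],
    [0.0,-0.15,0.04,-0.13,0],
    [0.0,-0.15,0.04,-0.13,0]
  ]
}}

```text
t: 22.32
tool_pos: [0.409, 0.2667, 0.3685]
tool_rot: [-3.008, -0.904, -0.014]
contact_force: [0.6, -0.0, 0.4]
opening: -0.0001
grip_force: 0.0
```

```bash
python3 ball.py; python3 see.py scene bottle jar loaded1; python3 go.py; python3 -c "
import cv2,numpy as np
a=cv2.imread('pics/b_top.png')[140:280,75:285];b=cv2.imread('pics/b_scene.png')[150:290,225:435]
cv2.imwrite('pics/c4.png',cv2.resize(np.vstack([a,b]),None,fx=2.1,fy=2.1,interpolation=2))"
```

```text
scene [418.96969697 233.12121212] 33 [0.5294 0.3992 0.087 ]
bottle 0.92 725 [0.015 0.082 0.161] (array([ 634.6, -334.6]), 20.5, 20.2, -35.8)
jar 0.94 379 [0.013 0.045 0.067] (array([ 564.7, -268.6]), 48.6, 44.3, 46.5)
loaded1 0.68 237 [0.034 0.05  0.053] (array([489. , 150.3]), 59.2, 31.2, -38.5)
loaded1 0.62 239 [0.037 0.051 0.053] (array([638. ,  88.6]), 61.4, 28.6, -3.6)
t 22.62 pos [409.6 268.3 362.7] yaw -56.5 tilt 0.11 q6 1.41 open -0.0004 F [ 0.5 -0.3 -0.4] 0.0
```

View pics/c4.png

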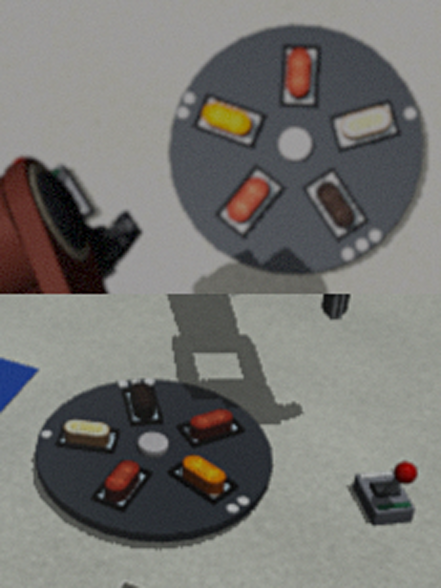

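Each slice lies flat inside its pocket: cream at (365,123), orange at (226,118) and dark at (335,205) in the top half. The toggle leans over the green bar at (405,472). The bystanders haven't moved and the gripper is clear of everything.

```bash
python3 -c "
from station import ctrl; print(ctrl.finish_job())"
```

```text
the job is handed in; nothing more can be done
None
```

I loaded the cream, orange and dark slices, in that order, flat into the one-, two- and three-dot pockets, then flipped the toggle fully on and handed the job in at about 23 s on the robot's clock; the hand-in call returned no verdict.

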